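Clamp the woven panel and hold the pressing pad flush on its sloped name plate

TASK

A woven basket panel lies on the sloping board of the gluing stand, with a freshly glued name plate on it. Swing the raised clamp bar all the way down onto the panel, then pick up the wooden pressing pad by its grip, tilt it to the slope of the board and press it firmly and flush onto the name plate, squarely covering it. Finish while still gripping the pad and pressing it there: do not let go; do not shift the set slope of the board, and leave the other things on the bench where they are.

Things in the scene. Friction and masses are not known exactly. Their poses are not given: they have to be found in the camera images.
- stand: Dark wooden base block of the gluing stand, 220 (x) x 200 (y) x 26 mm high, fixed to the bench; place and yaw differ every time. Origin: centre of its underside. Its -x side faces the robot. The tilting board is hinged at its low, near edge.
- board: Tilting board, 205 (x) x 220 (y) x 12 mm. Origin: middle of its low near edge, on the tilt hinge, 100 mm to -x of the stand's origin, 36 mm above the bench. x runs up the slope, y across it to the left, z is the outward normal. The slope, 0.26 to 0.58 rad, differs every time; a stiff hinge (slips at 20 N m) keeps it. A woven panel 190 x 180 mm lies on it, top 16 mm above the origin.
- plate_face (a point): Centre of the top face of the pale name plate fixed on the panel: 64 mm up the slope x 90 mm across, standing 6 mm proud of the panel. In the board's frame at (75, 0, 22) mm. Axes as the board's.
- clamp (a joint): Angle of the clamp bar in rad: 0 = down on the panel, growing as it opens upwards; starts 0.45 to 0.85. It stays where it is left; about 2 to 5 N on its middle moves it.
- clamp_hinge (a point): Hinge of the clamp bar, at the left (+y) end of its top face; at (165, 100, 31) mm in the board's frame, axis along the board's x. The bar is dark wood, 195 long, 24 wide (along the slope), 14 mm thick, and runs from here to -y across the upper part of the board; open, its right end is raised.
- clamp_mid (a point): Point on the clamp bar's top face, 100 mm from its hinge. Axes are the bar's: y along it towards the hinge, z out of its top face; with the bar down they are parallel to the board's.
- pad: Loose wooden pressing pad, 0.15 to 0.31 kg, lying flat: plate 70 (x) x 96 (y) x 14 mm thick; a grip rib stands on the middle of its back, 52 (x) x 24 (y) x 42 mm high (top 56 mm above the underside). Origin: centre of the flat underside, z towards the rib. In use its y runs across the slope, either way round.
- pad_face (a point): Centre of the pad's flat underside, the pressing face; same as the pad's origin and axes.
- spool: Bystander: turned wooden spool, 52 mm wide, 52 mm high, upright; origin at the centre of its underside. It and the pad may swap places.
- gluepot: Bystander: white glue jar, 64 mm wide, 85 mm high; origin at the centre of its underside.
- brush: Bystander: flat glue brush lying down, 190 mm long along its x; origin about its middle, on the bench.
- beater: Bystander: dark steel beating block 50 (x) x 170 (y) x 35 mm; origin at the centre of its underside.
- pincup: Bystander: terracotta cup 72 mm wide, 70 mm high; origin at the centre of its underside.
- roller: Bystander: dark wooden roller 188 (y) x 44 mm, lying; origin under its middle.
Things that resemble listed ones, but are neither listed nor needed, are in the scene too. Leave any purple or turquoise look-alike of the pad alone.

How it is judged (in metres and radians):
On the way, in this order (a step that is already met when the one before it is completed fails the run):
1. the clamp bar is down on the panel (value of joint clamp below 0.05 rad), for 0.2 s.
2. the gripped pad is pressed flush on the name plate (angle between the z axis of pad and the z axis of board, either way round below 0.06 rad and contact force between pad and board above 5 N and contact force between the fingers and pad above 3 N), for 0.3 s.
At the end, for the whole second after the job is handed in: Clamp down (within 0.06 rad); the pad, gripped and still, is flush on the name plate (normals within 0.06 rad, faces within 3 mm), centred within 12 mm each way, long side across the slope within 0.15 rad, pressed on with over 5 N. Slope not shifted, other things left alone (all of step 2 and value of joint clamp below 0.06 rad and angle between the y axis of pad and the y axis of board, either way round below 0.15 rad and x of pad_face in the frame of plate_face between -0.012 and 0.012 m and y of pad_face in the frame of plate_face between -0.012 and 0.012 m and z of pad_face in the frame of plate_face between -0.003 and 0.003 m and linear speed of pad below 0.02 m/s); the arm keeps its last pose, push and grip.
It fails at once if the board's slope was shifted (name plate moved by more than 8 mm) (distance of plate_face from where it was at the start of the episode above 0.008 m).
It fails at once if a bystander was moved by more than 20 mm (distance of any of spool, gluepot, brush, beater, pincup, roller from where it was at the start of the episode above 0.02 m).
It also fails if it takes over 56 s, if anything falls off the work surface, if the arm or the gripper's body presses on something with over 40 N, if the wrist force passes 120 N, or if a joint passes its speed limit or range.

ROBOT

A 6-joint arm with a two-finger parallel gripper is mounted at the origin on the work surface. World frame = base frame: x ahead of the robot, y to its left, z up, the work surface at z = 0. Lengths are in mm, angles in rad, forces in N, time in s.
With the tool pointing down it reaches from about 400 to 925 mm from the base axis. Payload 12.5 kg.
Tool frame: the origin (TCP) lies between the finger pads; the fingertips stand 11 mm ahead of it and the grasp point (between the pads) lies 8 mm behind it (env.tip_extent is the distance from the TCP to the fingertips, in mm); x points along the fingers, z is the direction in which the jaws open and shut, and the axes are right-handed (so a half turn about x gives the same grasp; the last joint's range is limited). The gripper opens to 95 mm and grips with 3 to 60 N. Pads are 20 mm wide; open, the fingers measure 119 mm over their backs; the gripper's body (75 mm by 180 mm) begins 59 mm behind the grasp point.
Start: joints at [-1.382, 0.491, 1.559, -0, 1.092, -0.106], TCP at [181.615, -598.048, 225.661] pointing down, gripper open.
Joint ranges: [-3.1, 3.1], [-0.84, 2.19], [0.05, 2.79], [-1.13, 4.28], [0.06, 2.93], [-2.69, 2.69]. Speed limits (rad/s): [2.22, 2.22, 2.79, 3.14, 3.14, 3.14].

INTERFACE

Orientations are given as [roll, pitch, yaw] about the fixed x, y, z axes, in that order (R = Rz(yaw) Ry(pitch) Rx(roll)).
In Python, from cell import status, imaging, env gives the robot as it stands. The module is installed in compiled form; this text tells all that it offers.
- The arm moves only by the tool apply_moves, never from a script. Its argument "increments" is a list of rows, each a list of 5 numbers: the closure, from 0 (fully open) to 1 (shut), then the shift along the tool's x, y, z in mm, then the turn about the tool's x in degrees. A call has 1 to 10 rows; each row shifts and turns the commanded pose from where the row before left it, along the tool's axes as they then stand; what a row does not reach is not made up. A row lasts 1/10 s, in which the tool goes at most 50 mm and 8.59 degrees, less where a joint would pass 70% of its speed; a pose out of reach is approached as far as the arm can. A call with a gripper value outside its range is refused whole. The fingers move at their own pace and stop on an object; the grip force is fixed at half the most. Time passes only in rows, so rows that do not move let the fingers close. It gives the time, the measured TCP pose, the force and the opening at its end, in the units of the state.
- status.state(): the state, without advancing time (a new reading comes with each control period).
- imaging.read_camera(name): name is "scene" or "top" or "wrist"; returns a dict with "pixels" (384x512x3 uint8, red, green, blue), "fovy" (degrees; the focal length in pixels is half the picture's height over the tangent of half this angle, whatever the lens; pixels are square), "cx", "cy" (the principal point, pixels), "R" (3x3) and "t" (3): a world point X has camera coordinates R X + t. Camera axes: x right, y down, z forward; pixel columns grow to the right and rows downward; lengths in mm; the calibration is good to about 2 mm. A picture is of the moment at which its call begins. There is no depth.
- env.job_done(): hands the job in, once; it reports no verdict.
The state is a dict: "t": time; "joints": joint angles; "qvel": joint speeds; "tau": joint torques, N m; "eef_pos": TCP position; "tcp_rot": TCP orientation; "ft_force": force on the tool from outside, world axes, zero at the start; "moment": the same for the moment, N m; "opening": opening from 0.0 (shut) to 1.0 (fully open).
Only numpy, scipy, OpenCV 4.12 (cv2) and the standard library are available. Lean on these libraries where they do the work, as an engineer would, in place of code of your own. Each camera call takes 0.05 s, during which the arm holds its last target. There are 200 camera calls.

## Working session

There is one attempt and no reset: what is moved stays moved. The work goes in short steps, Python scripts to look and compute and a tool call to move; the robot and the scene stay as the last step left them, time stands still between calls to the robot, and variables do not carry over. Pictures are saved under pics/ and viewed, about 8 in all and at most 12, crops included, and the job is handed in when it is done.

Besides the shell and the picture viewer there is one more tool, called after "Call:" as name([rows], argument=value, ...), one row to a line, values as JSON. apply_moves: Moves the arm, as the interface text tells. Its arguments: {"type":"object","properties":{"increments":{"type":"array"}},"required":["increments"]}

```bash
mkdir -p pics
cat > h.py <<'E'
import numpy as np, cv2
from cell import status, imaging, env
def cap(n,f=None):
    c=imaging.read_camera(n)
    c['f']=192/np.tan(np.radians(c['fovy']/2))
    c['R']=np.array(c['R']);c['t']=np.array(c['t'])
    if f: cv2.imwrite('pics/'+f,c['pixels'][:,:,::-1])
    return c
def ray(c,u,v):
    d=c['R'].T@np.array([(u-c['cx'])/c['f'],(v-c['cy'])/c['f'],1.]); return -c['R'].T@c['t'],d/np.linalg.norm(d)
def onz(c,u,v,z):
    o,d=ray(c,u,v); return o+d*(z-o[2])/d[2]
def proj(c,X):
    p=c['R']@np.array(X)+c['t']; return np.array([c['cx'],c['cy']])+c['f']*p[:2]/p[2]
def tri(rs):
    A=np.zeros((3,3));b=np.zeros(3)
    for o,d in rs:
        P=np.eye(3)-np.outer(d,d);A+=P;b+=P@o
    X=np.linalg.solve(A,b); return X,[np.linalg.norm((np.eye(3)-np.outer(d,d))@(X-o)) for o,d in rs]
E
python3 - <<'E'
from h import *
import pickle
a=cap('scene');b=cap('top')
pickle.dump((a,b),open('c0.pkl','wb'))
im=np.hstack([a['pixels'],b['pixels']])[:,:,::-1]
cv2.imwrite('pics/s.png',cv2.resize(a['pixels'][:,:,::-1],(800,600),interpolation=cv2.INTER_CUBIC))
cv2.imwrite('pics/t.png',cv2.resize(b['pixels'][:,:,::-1],(800,600),interpolation=cv2.INTER_CUBIC))
for c in(a,b): print(c['f'],c['cx'],c['cy'],-c['R'].T@c['t'],c['R'][2])
print(status.state())
E
```

```text
432.9602131450108 256.22772787326306 192.52296792099554 [ 919.38360107 -584.68435375 1033.95478696] [-0.34815253  0.45734128 -0.81830848]
468.0576260728755 261.0156811296444 189.05660853725726 [ 311.0760861   -43.92872995 1734.176716  ] [ 0.11946255  0.00815176 -0.99280524]
{'t': 0.1, 'joints': array([-1.38163574e+00,  4.91502027e-01,  1.55936666e+00, -2.03275869e-05,
        1.09171525e+00, -1.05579322e-01]), 'qvel': array([ 0.00141431, -0.00172919, -0.00216436,  0.00174553,  0.00051382,
       -0.00064375]), 'tau': array([ 2.09093691e-03, -6.13625765e+01, -2.58605200e+01,  6.93786121e-02,
        4.70395829e-02, -5.72679551e-05]), 'eef_pos': array([ 181.54907327, -597.84438167,  225.12600138]), 'tcp_rot': array([3.0541997 , 1.56980488, 1.77815266]), 'ft_force': array([-0.15758779,  0.1621772 ,  0.93071322]), 'moment': array([ 0.02263899, -0.00266214,  0.00784075]), 'opening': 0.9948319503696966}
```

View pics/s.png

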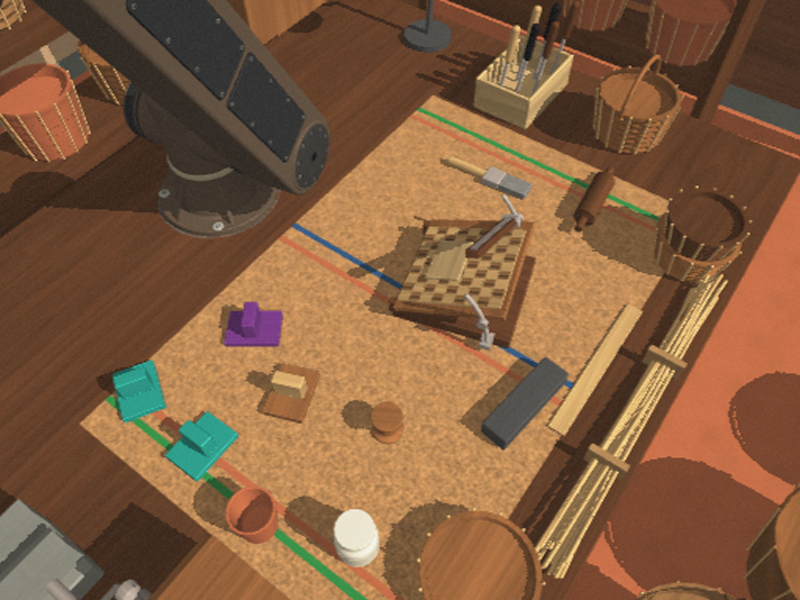

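View pics/t.png

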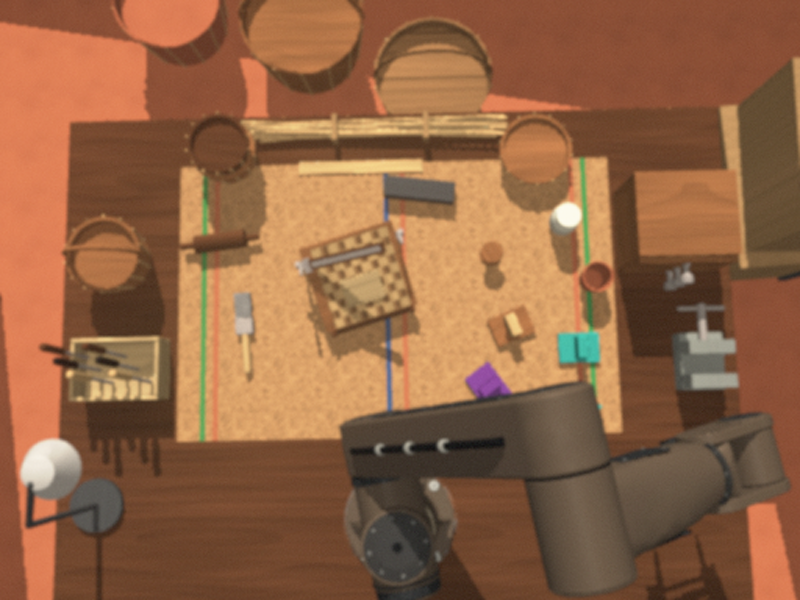

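Pad candidates (view pixels): in the scene view, the wooden pad with the pale rib is at (292,390). The look-alikes are purple (255,325), turquoise (140,388) and turquoise (203,445). The spool is round, at (388,420). In the top view the pad is at (512,326). I choose the brown plate with the pale rib and check it in a close crop.

Run:
```python
from h import *
import pickle
a,b=pickle.load(open('c0.pkl','rb'))
def crop(c,x,y,w,h,s): return cv2.resize(c['pixels'][y:y+h,x:x+w,::-1],(w*s,h*s),interpolation=cv2.INTER_CUBIC)
# stand: scene 240..350,130..230 ; top 185..275,135..220
A=crop(a,244,122,105,105,4);B=crop(b,184,132,95,105,4)
C=crop(a,165,228,45,45,6);D=crop(b,308,185,45,45,6)
o=np.zeros((420+180,800,3),np.uint8);o[:420,:420]=A;o[:420,420:800]=B
o[420:600,:180]=cv2.resize(C,(180,180));o[420:600,200:380]=cv2.resize(D,(180,180))
cv2.imwrite('pics/crop.png',o)
```

```text
(no output)
```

View pics/crop.png

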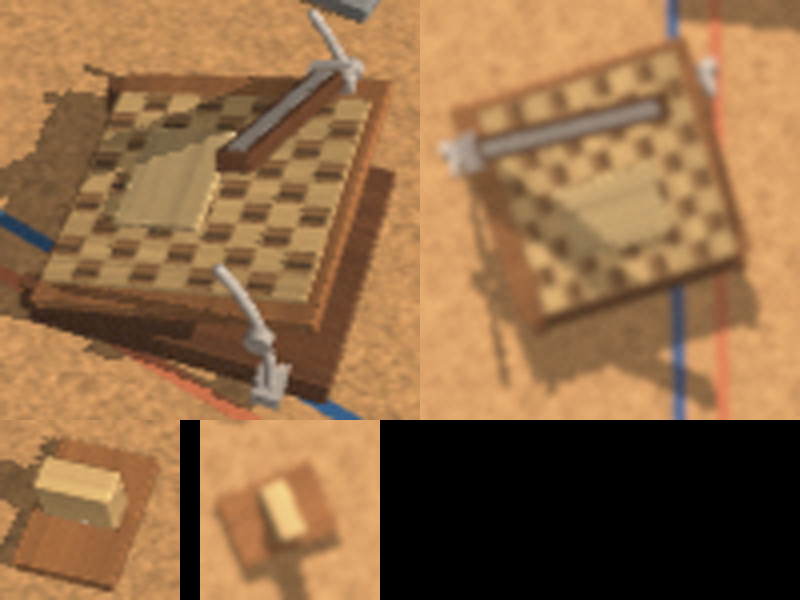

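The crop confirms the brown pad with the pale rib. It also shows the board's and panel's corners in both views, and the clamp bar raised with its hinge at the +y end. Next I fit the board pose to those corner pixels and locate the pad by masks.

```bash
cat > fit.py <<'E'
from h import *
from scipy.optimize import least_squares
def bframe(p):
    x,y,yaw,s=p; cy,sy,c,sn=np.cos(yaw),np.sin(yaw),np.cos(s),np.sin(s)
    X=np.array([c*cy,c*sy,sn]);Y=np.array([-sy,cy,0]);Z=np.cross(X,Y)
    return np.array([x,y,36.]),np.column_stack([X,Y,Z])
def bw(p,q): o,R=bframe(p); return o+R@np.array(q,float)
E
python3 - <<'E'
from fit import *
import pickle
a,b=pickle.load(open('c0.pkl','rb'))
sc=lambda u,v:(244+u/4-.4,122+v/4-.4); tp=lambda u,v:(184+(u-420)/4-.4,132+v/4-.4)
ob=[(a,sc(112,78),(0,110,12)),(a,sc(35,288),(0,-110,12)),(a,sc(388,85),(205,110,12)),
 (b,tp(742,262),(0,-110,12)),(b,tp(540,325),(0,110,12)),(b,tp(455,112),(205,110,12)),(b,tp(682,45),(205,-110,12)),
 (a,sc(42,285),(7.5,-90,16)),(a,sc(305,303),(197.5,-90,16)),
 (a,sc(205,229),(107,-45,22)),(a,sc(118,222),(43,-45,22)),(a,sc(138,142),(43,45,22)),(b,tp(677,237),(43,-45,22)),(b,tp(658,168),(107,-45,22))]
f=lambda p:np.concatenate([proj(c,bw(p,q))-u for c,u,q in ob])
r=least_squares(f,[400,50,.2,.4],loss='soft_l1')
print(r.x.round(3));print(f(r.x).reshape(-1,2).round(1).tolist())
np.save('board.npy',r.x)
p=r.x
print('plate',bw(p,(75,0,22)).round(1),'clampmid down',bw(p,(165,0,31)).round(1))
# pad: orange-brown plate mask / pale rib in top crop
for c,(x,y,w,h),n in((b,(308,185,45,45),'t'),(a,(165,228,45,45),'s')):
    hsv=cv2.cvtColor(c['pixels'],cv2.COLOR_RGB2HSV)[y:y+h,x:x+w]
    for q in ((10,10),(22,22),(17,15),(30,26)): print(n,q,hsv[q[1],q[0]],end=' ')
# bar: pick right end in both views: scene end-top near (235,150)?, top (660,108)
X,e=tri([ray(a,*sc(232,148)),ray(b,*tp(660,108))]);o,R=bframe(p)
d=R.T@(X-o);print('bar end',d.round(0),e,np.arctan2(d[2]-31,100-d[1]))
# pad rib top corners, z=56: crop scale 4 px (45->180)
T=lambda u,v:(308+(u-200)/4-.4,185+(v-420)/4-.4); S=lambda u,v:(165+u/4-.4,228+(v-420)/4-.4)
for q in ((261,487),(286,481),(305,530),(280,540)): print('rib top',onz(b,*T(*q),56).round(0))
for q in ((42,460),(127,473),(118,493),(37,482)): print('rib scene',onz(a,*S(*q),56).round(0))
for q in ((216,498),(310,460),(340,540),(245,570)): print('plate top',onz(b,*T(*q),14).round(0))
for q in ((158,458),(113,585),(17,567)): print('plate scene',onz(a,*S(*q),14).round(0))
E
```

```text
[4.63233e+02 5.02440e+01 3.04000e-01 2.68000e-01]
[[1.7, -1.0], [-2.8, 3.2], [-0.7, 0.3], [4.1, -2.5], [-3.1, 1.2], [-0.8, 0.7], [1.3, -2.2], [-0.1, -2.4], [0.5, -0.3], [-3.1, 0.7], [-3.0, 0.7], [1.4, -2.9], [-0.3, -1.3], [-1.2, -0.9]]
plate [526.7  70.2  77.1] clampmid down [607.2  95.4 109.6]
t (10, 10) [ 15 133 223] t (22, 22) [ 20 113 240] t (17, 15) [ 15 139 206] t (30, 26) [ 13 151 179] s (10, 10) [ 16 122 146] s (22, 22) [ 17 126 138] s (17, 15) [ 18 123 217] s (30, 26) [ 13 155 148] bar end [162. -65. 133.] [np.float64(0.5776841425459017), np.float64(0.5776841425461153)] 0.5530448690805931
rib top [ 463. -251.   56.]
rib top [ 468. -274.   56.]
rib top [ 424. -289.   56.]
rib top [ 415. -267.   56.]
rib scene [ 416. -274.   56.]
rib scene [ 467. -250.   56.]
rib scene [ 472. -264.   56.]
rib scene [ 424. -288.   56.]
plate top [ 458. -215.   14.]
plate top [ 491. -303.   14.]
plate top [ 417. -327.   14.]
plate top [ 391. -239.   14.]
plate scene [ 457. -214.   14.]
plate scene [ 494. -303.   14.]
plate scene [ 435. -329.   14.]
```

```bash
cat >> h.py <<'E'
from scipy.spatial.transform import Rotation as Ro
def tool(): 
    s=status.state(); return np.array(s['eef_pos']),Ro.from_euler('xyz',s['tcp_rot']).as_matrix(),s
def plan(P,yawz=None):
    "tool-axis shift (before turn) to P, and turn about tool x so jaw axis lies along yaw yawz (mod pi)"
    p,R,s=tool(); print('pos',p.round(1),'F',s['ft_force'].round(1),'open',round(s['opening'],3),'t',s['t'],'j6',s['joints'][5].round(2))
    print('tool axes cols\n',R.round(3)); print('shift',(R.T@(np.array(P)-p)).round(1))
    if yawz is not None:
        w=R.T@np.array([np.cos(yawz),np.sin(yawz),0]); t=np.degrees(np.arctan2(-w[1],w[2])); t=(t+90)%180-90
        print('turn',round(t,2))
E
python3 - <<'E'
from h import *
plan([540,40,350],.304+np.pi/2)
E
```

```text
pos [ 181.5 -597.8  225.1] F [-0.2  0.2  0.9] open 0.995 t 0.1 j6 -0.11
tool axes cols
 [[-0.     0.957  0.29 ]
 [ 0.001  0.29  -0.957]
 [-1.     0.    -0.001]]
shift [-124.3  528.3 -506.3]
turn -0.53
```

Call:
apply_moves([
  [0.5, -42, 0, 0, 0],
  [0.5, -41, 10, -10, 0],
  [0.5, -41, 15, -15, 0],
  [0.5, 0, 33, -32, 0],
  [0.5, 0, 33, -32, 0],
  [0.5, 0, 33, -32, 0],
  [0.5, 0, 33, -32, 0],
  [0.5, 0, 33, -32, 0],
  [0.5, 0, 33, -32, 0],
  [0.5, 0, 33, -32, 0],
])

```text
t: 1.1
eef_pos: [354.6, -283.6, 349.5]
tcp_rot: [-2.449, 1.571, 2.558]
ft_force: [0.3, -0.4, -0.3]
opening: 0.499
```

Call:
apply_moves([
  [1, 0, 33, -32, 0],
  [1, 0, 33, -32, 0],
  [1, 0, 33, -32, 0],
  [1, 0, 33, -32, 0],
  [1, 0, 33, -32, 0],
  [1, 0, 33, -32, 0],
  [1, 0, 33, -32, 0],
  [1, 0, 33, -32, 0],
  [1, 0, 0, 0, 0],
  [1, 0, 0, 0, 0],
])

```text
t: 2.1
eef_pos: [532.4, 37.0, 349.0]
tcp_rot: [-1.703, 1.57, -2.977]
ft_force: [-0.5, 0.0, -0.3]
opening: 0.003
```

Run:
```python
from h import *
import pickle
c=cap('wrist');pickle.dump(c,open('w0.pkl','wb'))
cv2.imwrite('pics/w0.png',cv2.resize(c['pixels'][:,:,::-1],(800,600),interpolation=cv2.INTER_CUBIC))
print(c['f'],-c['R'].T@c['t'],c['R'].round(2));plan([540,40,350],.304+np.pi/2)
```

```text
322.2567504320482 [597.0689347   57.06253997 508.44406352] [[ 0.29 -0.96  0.  ]
 [-0.93 -0.28  0.24]
 [-0.23 -0.07 -0.97]]
pos [532.1  36.1 349.2] F [-0.4  0.1  0.3] open 0.006 t 2.15 j6 1.22
tool axes cols
 [[-0.001  0.957  0.291]
 [-0.     0.291 -0.957]
 [-1.    -0.001 -0.   ]]
shift [-0.8  8.6 -1.4]
turn -0.49
```

View pics/w0.png

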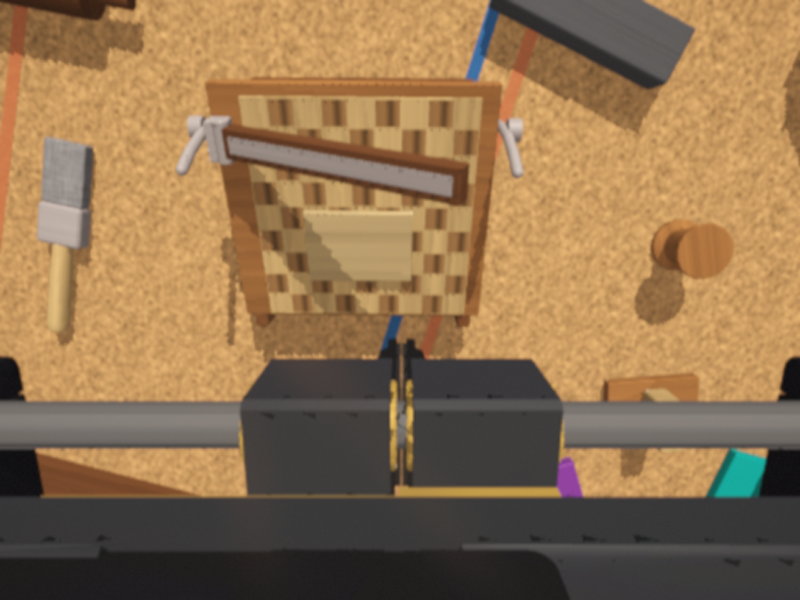

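The wrist view shows the board clearly. Its corners are near (207,82), (500,85), (248,316), (470,318), the name plate spans (305–413, 211–282), and the bar runs from (215,145) to (467,185). I refit with these.

Run:
```python
from fit import *
import pickle
a,b=pickle.load(open('c0.pkl','rb'));w=pickle.load(open('w0.pkl','rb'))
W=lambda u,v:(u/1.5625-.2,v/1.5625-.2)
sc=lambda u,v:(244+u/4-.4,122+v/4-.4)
ob=[(w,W(207,82),(205,110,12)),(w,W(500,85),(205,-110,12)),(w,W(248,316),(0,110,12)),(w,W(472,318),(0,-110,12)),
 (w,W(305,211),(107,45,22)),(w,W(413,211),(107,-45,22)),(w,W(411,282),(43,-45,22)),(w,W(308,281),(43,45,22)),
 (w,W(238,95),(197.5,90,16)),(w,W(484,97),(197.5,-90,16)),(w,W(268,315),(7.5,90,16)),(w,W(466,317),(7.5,-90,16))]
ob2=[(a,sc(112,78),(0,110,12)),(a,sc(388,85),(205,110,12)),(a,sc(42,285),(7.5,-90,16)),(a,sc(305,303),(197.5,-90,16)),
 (a,sc(205,229),(107,-45,22)),(a,sc(118,222),(43,-45,22)),(a,sc(138,142),(43,45,22))]
for o in (ob,ob2,ob+ob2):
    f=lambda p:np.concatenate([proj(c,bw(p,q))-u for c,u,q in o])
    r=least_squares(f,[463,50,.3,.3],loss='soft_l1');p=r.x
    print(p.round(3),f(p).reshape(-1,2).round(1).tolist());print('plate',bw(p,(75,0,22)).round(1),'clampmid',bw(p,(165,0,31)).round(1))
np.save('board.npy',p)
o,R=bframe(p)
X,e=tri([ray(w,*W(466,165)),ray(a,*sc(235,150))]);d=R.T@(X-o);print('barend',X.round(0),d.round(0),e)
ang=np.arctan2(d[2]-31,100-d[1]);print(ang)
for L in (100,140): print(L,bw(p,(165,100-L*np.cos(ang),31+L*np.sin(ang))).round(1),bw(p,(165,100-L,31)).round(1))
```

```text
[4.65014e+02 5.39550e+01 2.88000e-01 2.54000e-01] [[2.1, 0.2], [0.8, 0.0], [-0.4, 0.5], [4.4, 0.5], [-0.1, 0.8], [0.0, 1.4], [0.4, 0.2], [1.7, 0.3], [-0.8, -0.8], [-6.0, -0.6], [-0.9, -1.8], [-4.6, -2.0]]
plate [529.3  73.   76.1] clampmid [610.7  97.1 107.4]
[4.66045e+02 4.61520e+01 3.28000e-01 2.74000e-01] [[0.8, 0.0], [-1.2, -0.1], [0.5, -0.7], [1.6, -0.2], [-2.5, 1.5], [-2.6, 1.9], [1.1, -1.9]]
plate [528.8  67.5  77.5] clampmid [608.5  94.6 110.5]
[4.6543e+02 5.3623e+01 2.9000e-01 2.6700e-01] [[1.4, 0.5], [1.2, -0.1], [-0.1, 0.6], [4.7, 0.2], [-0.1, 1.2], [0.2, 1.7], [0.7, 0.2], [2.0, 0.5], [-1.4, -0.4], [-5.6, -0.6], [-0.6, -1.7], [-4.3, -2.2], [3.4, -1.3], [0.9, 0.7], [0.8, -2.9], [1.2, -0.1], [-2.1, 0.7], [-1.9, 0.3], [2.8, -3.1]]
plate [529.2  72.7  77. ] clampmid [610.1  96.8 109.4]
barend [609.  21. 215.] [171. -72. 139.] [np.float64(5.522340062339595), np.float64(5.522340062339822)]
0.5599103616780552
100 [592.3 107.4 160.7] [610.1  96.8 109.4]
140 [596.6  73.4 181.1] [621.5  58.5 109.4]
```

Run:
```python
from h import *
plan([595,83,212])
p,R,s=tool(); print((R.T@np.array([23,-14,-67])).round(1))
```

```text
pos [532.1  36.1 349.2] F [-0.4  0.1  0.3] open 0.006 t 2.15 j6 1.22
tool axes cols
 [[-0.001  0.957  0.291]
 [-0.     0.291 -0.957]
 [-1.    -0.001 -0.   ]]
shift [137.2  73.9 -26.5]
[67.  18.  20.1]
```

Call:
apply_moves([
  [1, 0, 24, -9, 0],
  [1, 0, 25, -9, 0],
  [1, 0, 25, -9, 0],
  [1, 34, 0, 0, 0],
  [1, 34, 0, 0, 0],
  [1, 34, 0, 0, 0],
  [1, 34, 0, 0, 0],
  [1, 20, 0, 0, 0],
  [1, 0, 0, 0, 0],
])

```text
t: 3.05
eef_pos: [594.2, 82.0, 191.4]
tcp_rot: [-1.794, 1.566, -3.072]
ft_force: [-0.0, 0.3, 1.0]
opening: 0.007
```

Call:
apply_moves([
  [1, 8, 2, 2.4, 0],
  [1, 8, 2, 2.4, 0],
  [1, 8, 2, 2.4, 0],
  [1, 8, 2, 2.4, 0],
])

```text
t: 3.45
eef_pos: [606.7, 76.4, 161.8]
tcp_rot: [1.237, 1.569, -0.039]
ft_force: [2.6, 0.1, 2.8]
opening: 0.003
```

Contact is made. I continue along the chord.

Call:
apply_moves([
  [1, 8, 2, 2.4, 0],
  [1, 8, 2, 2.4, 0],
  [1, 8, 2, 2.4, 0],
  [1, 6, 1, 1.4, 0],
  [1, 0, 0, 0, 0],
])

```text
t: 3.95
eef_pos: [614.8, 70.4, 130.6]
tcp_rot: [-1.719, 1.569, -2.995]
ft_force: [-0.2, -0.0, 0.1]
opening: 0.006
```

Call:
apply_moves([
  [1, 3, 0, 0, 0],
  [1, 2, 0, 0, 0],
  [1, 1, 0, 0, 0],
  [1, 0, 0, 0, 0],
])

```text
t: 4.35
eef_pos: [615.4, 70.5, 128.9]
tcp_rot: [1.152, 1.568, -0.124]
ft_force: [-8.8, -0.6, 28.5]
opening: 0.007
```

The bar has bottomed, and the reaction direction suggests a slope of about 0.3. I lift off and look.

Call:
apply_moves([
  [1, 0, 0, 0, 0],
  [1, -20, -2, 0, 0],
  [1, -40, -20, 0, 0],
  [0, -40, -30, 0, 0],
  [0, 0, -30, 0, 0],
  [0, 0, -20, 0, 0],
  [0, 0, 0, 0, 0],
  [0, 0, 0, 0, 0],
])

```text
t: 5.15
eef_pos: [517.9, 40.9, 226.0]
tcp_rot: [1.087, 1.57, -0.19]
ft_force: [0.1, -0.1, 0.5]
opening: 0.37
```

Run:
```python
from h import *
import pickle
c=cap('wrist');pickle.dump(c,open('w1.pkl','wb'));b=cap('scene');pickle.dump(b,open('s1.pkl','wb'))
o=np.zeros((600,800,3),np.uint8)
o[:390,:780]=cv2.resize(c['pixels'][40:235,70:460,::-1],(780,390),interpolation=cv2.INTER_CUBIC)
o[390:600,:300]=cv2.resize(b['pixels'][122:227,244:394,::-1],(300,210),interpolation=cv2.INTER_CUBIC)
cv2.imwrite('pics/w1.png',o); plan([443,-270,150],.34+np.pi/2)
```

```text
pos [518.3  41.  225.5] F [ 0.4 -0.5 -0.5] open 0.457 t 5.25 j6 1.23
tool axes cols
 [[ 0.     0.957  0.291]
 [-0.     0.291 -0.957]
 [-1.     0.     0.   ]]
shift [  75.5 -162.5  275.7]
turn -2.58
```

View pics/w1.png

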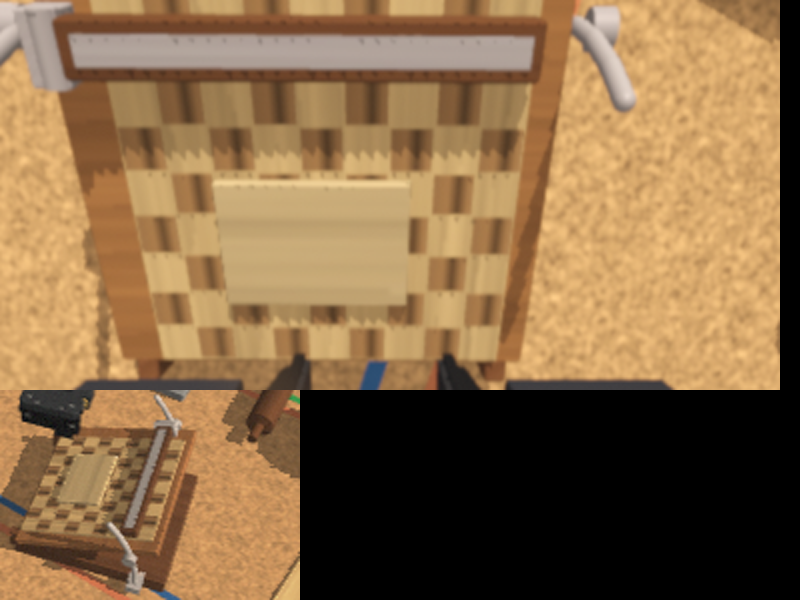

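The clamp bar is flat, from (60,50) to (543,50). The plate corners are (213,183), (410,181), (407,305) and (230,304). I refit the board from these.

Run:
```python
from fit import *
import pickle
a=pickle.load(open('s1.pkl','rb'));w0=pickle.load(open('w0.pkl','rb'));w=pickle.load(open('w1.pkl','rb'))
V=lambda u,v:(70+u/2-.25,40+v/2-.25); W=lambda u,v:(u/1.5625-.2,v/1.5625-.2)
S=lambda u,v:(244+u/2-.25,122+(v-390)/2-.25)
P=[(107,45,22),(107,-45,22),(43,-45,22),(43,45,22)]
ob=[(w,V(*u),q) for u,q in zip([(213,182),(410,181),(407,304),(229,304)],P)]
ob+=[(w,V(545,20),(177,-95,31)),(w,V(541,80),(153,-95,31)),(w,V(70,80),(153,100,31))]
nb=[(w,V(123,358),(0,110,12)),(w,V(522,360),(0,-110,12))]
ob0=[(w0,W(*u),q) for u,q in zip([(305,211),(413,211),(411,282),(308,281)],P)]+[(w0,W(207,82),(205,110,12)),(w0,W(500,85),(205,-110,12))]
obs=[(a,S(*u),q) for u,q in zip([(118,456),(101,504),(58,500)],P[1:3]*0+[P[0],P[1],P[2]])]
from itertools import chain
for n,o in (('w1',ob),('w1+nb',ob+nb),('w0',ob0),('all',ob+ob0+obs)):
    f=lambda p:np.concatenate([proj(c,bw(p,q))-u for c,u,q in o])
    p=least_squares(f,[463,50,.3,.3],loss='soft_l1').x
    print(n,p.round(3),f(p).reshape(-1,2).round(1).tolist());print('  plate',bw(p,(75,0,22)).round(1))
np.save('board.npy',p)
```

```text
w1 [4.65547e+02 5.41530e+01 2.89000e-01 2.48000e-01] [[1.7, -0.4], [0.9, 0.6], [0.3, 0.5], [0.5, 0.0], [-0.2, -0.7], [-2.0, 0.8], [-1.6, -0.6]]
  plate [530.1  73.3  75.7]
w1+nb [4.66922e+02 5.46640e+01 2.91000e-01 2.72000e-01] [[0.7, -0.5], [0.7, 0.4], [0.1, 0.0], [0.1, -0.3], [0.6, -1.5], [-1.4, 0.5], [-4.0, -0.5], [0.1, 2.1], [-0.1, 1.7]]
  plate [530.5  73.7  77.4]
w0 [4.65652e+02 5.49760e+01 2.89000e-01 2.63000e-01] [[-1.0, 0.5], [-0.7, 1.0], [-0.2, -0.3], [1.1, -0.1], [0.6, -0.2], [0.2, -0.7]]
  plate [529.6  74.   76.7]
all [4.66167e+02 5.46770e+01 2.90000e-01 2.64000e-01] [[0.7, -0.2], [0.4, 0.7], [-0.1, 0.4], [0.0, 0.1], [-0.1, -1.0], [-2.0, 0.8], [-3.5, -0.2], [-0.7, 0.3], [-0.4, 0.8], [0.1, -0.5], [1.4, -0.3], [0.7, -0.5], [0.5, -1.1], [-0.4, 0.7], [-1.0, 0.7], [-1.1, 0.6]]
  plate [530.   73.8  76.8]
```

Call:
apply_moves([
  [0.4, 0, -30, 35, 0],
  [0.4, 0, -30, 35, 0],
  [0.4, 0, -30, 35, 0],
  [0.4, 0, -30, 35, 0],
  [0.4, 0, -30, 35, -2.6],
  [0.4, 0, -30, 35, 0],
  [0.4, 0, -30, 35, 0],
  [0.4, 0, -25, 32, 0],
  [0.4, 0, 0, 0, 0],
])

```text
t: 6.15
eef_pos: [378.1, -298.7, 225.1]
tcp_rot: [-0.549, 1.57, -1.784]
ft_force: [0.5, -0.2, -0.3]
opening: 0.602
```

Run:
```python
from h import *
import pickle
c=cap('wrist');pickle.dump(c,open('w2.pkl','wb'))
u,v=proj(c,[443,-270,40]);print(u,v)
cv2.imwrite('pics/w2.png',cv2.resize(c['pixels'][60:310,110:400,::-1],(580,500),interpolation=cv2.INTER_CUBIC))
plan([443,-270,150],.34+np.pi/2)
```

```text
250.81752742070555 110.04833084537309
pos [ 378.5 -296.7  225. ] F [0.1 0.4 0. ] open 0.597 t 6.2 j6 0.43
tool axes cols
 [[-0.     0.944  0.331]
 [ 0.     0.331 -0.944]
 [-1.    -0.    -0.001]]
shift [75.  69.7 -3.8]
turn -0.18
```

View pics/w2.png

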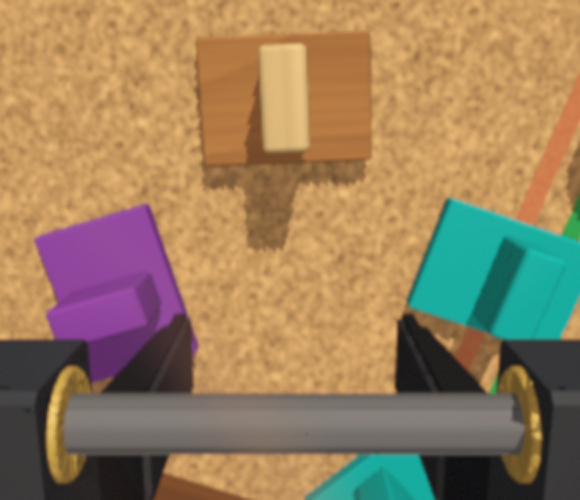

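The wooden pad is at (285,100) in the crop, nearly square with the tool. Rib top corners: (260,45), (304,43), (308,150), (264,152).

Run:
```python
from h import *
import pickle
c=pickle.load(open('w2.pkl','rb'))
V=lambda u,v:(110+u/2-.25,60+v/2-.25)
r=np.array([onz(c,*V(*q),56)[:2] for q in((260,45),(304,43),(308,150),(264,152))])
k=np.array([onz(c,*V(*q),14)[:2] for q in((197,40),(370,33),(370,157),(204,162))])
for q in(r,k):
    d=q[0]+q[1]-q[2]-q[3];e=q[0]+q[3]-q[1]-q[2]
    print(q.mean(0).round(1),'yaw x',np.arctan2(d[1],d[0]).round(3),'yaw y',(np.arctan2(e[1],e[0])-np.pi/2).round(3),np.hypot(*d)/2,np.hypot(*e)/2)
yaw=.36
m=(r.mean(0)+k.mean(0))/2
plan([*m,33],yaw+np.pi/2)
```

```text
[ 444.2 -270.8] yaw x 0.371 yaw y 0.38 51.120292560202266 21.739170522514662
[ 444.3 -270.9] yaw x 0.363 yaw y 0.37 66.28758542171201 94.39141373146762
pos [ 378.5 -296.7  225. ] F [0.1 0.4 0. ] open 0.597 t 6.2 j6 0.43
tool axes cols
 [[-0.     0.944  0.331]
 [ 0.     0.331 -0.944]
 [-1.    -0.    -0.001]]
shift [192.   70.6  -2.5]
turn -1.33
```

Call:
apply_moves([
  [0.4, 0, 35, -1.2, 0],
  [0.4, 0, 35.6, -1.3, 0],
  [0.4, 0, 0, 0, -1.9],
  [0.4, 45, 0, 0, 0],
  [0.4, 45, 0, 0, 0],
  [0.4, 45, 0, 0, 0],
  [0.4, 37, 0, 0, 0],
  [0.4, 20, 0, 0, 0],
  [0.4, 0, 0, 0, 0],
])

```text
t: 7.1
eef_pos: [444.1, -266.9, 31.0]
tcp_rot: [-2.617, 1.566, 2.47]
ft_force: [0.4, -0.8, 0.5]
opening: 0.602
```

Call:
apply_moves([
  [1, 0, 0, 0, 0],
  [1, 0, 0, 0, 0],
  [1, 0, 0, 0, 0],
  [1, 0, 0, 0, 0],
  [1, 0, 0, 0, 0],
  [1, 0, 0, 0, 0],
])

```text
t: 7.7
eef_pos: [444.8, -269.2, 34.4]
tcp_rot: [0.497, 1.569, -0.7]
ft_force: [0.3, 0.3, 7.6]
opening: 0.254
```

Call:
apply_moves([
  [1, -20, 0, 0, 0],
  [1, -45, 0, 0, 0],
  [1, -45, 0, 0, 0],
  [1, -45, 0, 0, 0],
  [1, -45, 0, 0, 0],
  [1, -15, 0, 0, 0],
  [1, 0, 0, 0, 0],
])

```text
t: 8.4
eef_pos: [444.7, -269.0, 250.9]
tcp_rot: [0.517, 1.566, -0.681]
ft_force: [-0.1, -0.3, -2.9]
opening: 0.256
```

Run:
```python
from h import *
plan([519.6,70.6,145],.29+np.pi/2)
```

```text
pos [ 444.7 -269.   250.9] F [-0.1 -0.3 -2.9] open 0.256 t 8.4 j6 0.53
tool axes cols
 [[ 0.003  0.931  0.365]
 [-0.003  0.365 -0.931]
 [-1.     0.002  0.004]]
shift [ 105.2  193.3 -289.4]
turn 4.77
```

Call:
apply_moves([
  [1, 0, 15, -22, 0],
  [1, 0, 25, -38, 0],
  [1, 0, 27, -40, 0],
  [1, 0, 27, -40, 0],
  [1, 0, 27, -40, 0],
  [1, 0, 27, -40, 0],
  [1, 0, 25, -38, 0],
  [1, 0, 20.3, -31.4, 0],
  [1, 0, 0, 0, 2.4],
  [1, 0, 0, 0, 2.4],
])

```text
t: 9.4
eef_pos: [518.1, 72.5, 246.5]
tcp_rot: [-1.821, 1.567, -3.101]
ft_force: [0.0, -0.4, -1.6]
opening: 0.252
```

Call:
apply_moves([
  [1, 25, 0, 0, 0],
  [1, 30, 0, 0, 0],
  [1, 30, 0, 0, 0],
  [1, 20, 0, 0, 0],
  [1, 0, 0, 0, 0],
  [1, 0, 0, 0, 0],
])

```text
t: 10.0
eef_pos: [518.5, 71.2, 143.0]
tcp_rot: [-1.813, 1.569, -3.095]
ft_force: [-0.5, 0.1, -2.4]
opening: 0.25
```

Run:
```python
from h import *
import pickle
a=cap('scene');w=cap('wrist');pickle.dump((a,w),open('s2.pkl','wb'))
o=np.zeros((600,800,3),np.uint8)
o[:420,:420]=cv2.resize(a['pixels'][107:212,244:349,::-1],(420,420),interpolation=cv2.INTER_CUBIC)
o[:300,420:800]=cv2.resize(w['pixels'][:,:,::-1],(380,285),interpolation=cv2.INTER_CUBIC)[:300] if 0 else cv2.resize(w['pixels'][50:290,100:404,::-1],(380,300),interpolation=cv2.INTER_CUBIC)
cv2.imwrite('pics/p0.png',o)
plan([519.6,70.6,109],.29+np.pi/2)
```

```text
pos [519.1  71.2 144.2] F [ 0.2  0.4 -2.1] open 0.25 t 10.1 j6 1.29
tool axes cols
 [[ 0.001  0.958  0.285]
 [-0.     0.285 -0.958]
 [-1.     0.001  0.   ]]
shift [35.2  0.3  0.7]
turn -0.03
```

View pics/p0.png

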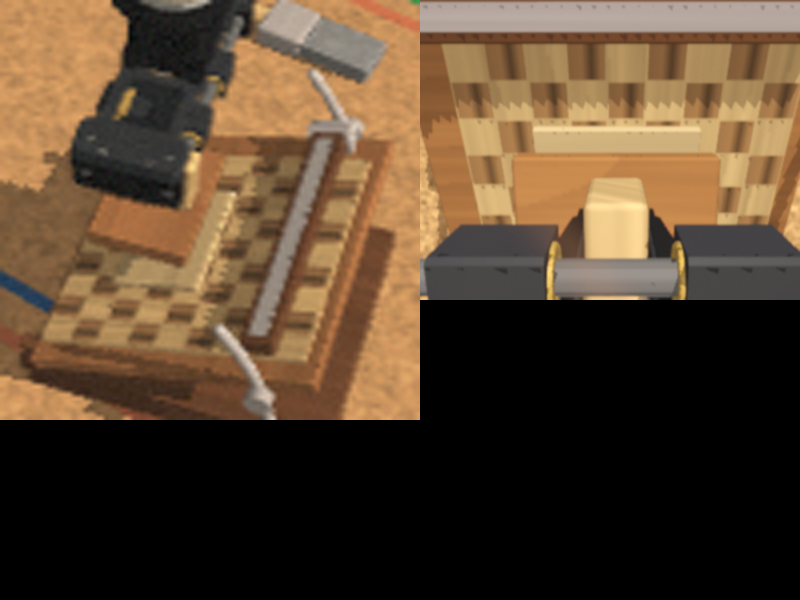

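The pad is held level and centred left to right over the plate (pad 513–718, plate 533–700). I descend slowly so that the pad pivots in the jaws onto the slope.

Call:
apply_moves([
  [1, 8, 0, 0, 0],
  [1, 8, 0, 0, 0],
  [1, 3, 0, 0, 0],
  [1, 3, 0, 0, 0],
  [1, 2, 0, 0, 0],
  [1, 2, 0, 0, 0],
  [1, 0, 0, 0, 0],
])

```text
t: 10.8
eef_pos: [518.4, 71.2, 118.8]
tcp_rot: [-0.6, 1.571, -1.881]
ft_force: [-9.1, -1.7, 16.0]
opening: 0.25
```

Call:
apply_moves([
  [1, 1.5, 0, 0, 0],
  [1, 1.5, 0, 0, 0],
  [1, 0, 0, 0, 0],
])

```text
t: 11.1
eef_pos: [518.2, 71.1, 116.1]
tcp_rot: [-0.589, 1.57, -1.87]
ft_force: [-11.3, -4.0, 20.2]
opening: 0.252
```

Call:
apply_moves([
  [1, 1.5, 0, 0, 0],
  [1, 1.5, 0, 0, 0],
  [1, 0, 0, 0, 0],
])

```text
t: 11.4
eef_pos: [518.2, 71.1, 113.1]
tcp_rot: [-0.65, 1.57, -1.931]
ft_force: [-10.9, -3.2, 20.6]
opening: 0.251
```

Call:
apply_moves([
  [1, 1, 0, 0, 0],
  [1, 1, 0, 0, 0],
  [1, 0, 0, 0, 0],
])

```text
t: 11.7
eef_pos: [518.2, 71.1, 111.1]
tcp_rot: [-0.665, 1.57, -1.946]
ft_force: [-10.9, -1.7, 21.0]
opening: 0.252
```

Call:
apply_moves([
  [1, 1, 0, 0, 0],
  [1, 1, 0, 0, 0],
  [1, 0, 0, 0, 0],
])

```text
t: 12.0
eef_pos: [518.2, 71.1, 109.1]
tcp_rot: [-0.664, 1.57, -1.945]
ft_force: [-12.1, -1.9, 20.7]
opening: 0.25
```

Call:
apply_moves([
  [1, 1, 0, 0, 0],
  [1, 0.5, 0, 0, 0],
  [1, 0, 0, 0, 0],
])

```text
t: 12.3
eef_pos: [518.2, 71.1, 107.7]
tcp_rot: [-0.375, 1.57, -1.656]
ft_force: [-11.3, -2.3, 21.9]
opening: 0.252
```

```bash
cat > look.py <<'E'
from h import *
import pickle,sys
a=cap('scene');w=cap('wrist');pickle.dump((a,w),open(sys.argv[1]+'.pkl','wb'))
o=np.zeros((600,800,3),np.uint8)
o[:600,:480]=cv2.resize(a['pixels'][127:202,244:304,::-1],(480,600),interpolation=cv2.INTER_CUBIC)
o[:320,480:800]=cv2.resize(w['pixels'][90:250,170:330,::-1],(320,320),interpolation=cv2.INTER_CUBIC)
cv2.imwrite('pics/'+sys.argv[1]+'.png',o)
E
python3 look.py p1
```

```text
(no output)
```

View pics/p1.png

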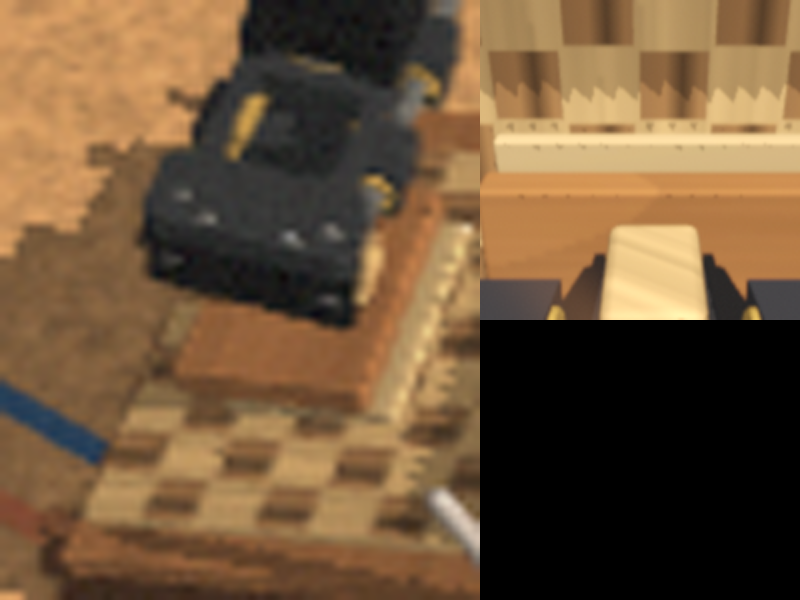

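```bash
cat > pf.py <<'E'
from fit import *
import pickle
pb=np.load('board.npy'); o,RB=bframe(pb)
def padfit(pts,s0=.26):
    def X(p,q):
        R=bframe([0,0,pb[2],p[3]])[1]; return p[:3]+R@np.array(q,float)
    def f(p):
        r=[]
        for c,u,q in pts:
            e=proj(c,X(p,q))-np.array([0 if t is None else t for t in u])
            r+= [e[i] for i in (0,1) if u[i] is not None]
        return np.array(r)
    r=least_squares(f,[530,74,77,s0],loss='soft_l1'); p=r.x
    print('pad',p.round(3),'in plate frame',(RB.T@(p[:3]-o)-[75,0,22]).round(1),'dslope',round(p[3]-pb[3],3),f(p).round(1))
E
python3 - <<'E'
from pf import *
a,w=pickle.load(open('p1.pkl','rb'))
S=lambda u,v:(244+u/8-.44,127+v/8-.44); V=lambda u,v:(None if u is None else 170+(u-480)/2-.25,90+v/2-.25)
o_,d=ray(w,*V(640,172)); 
n=RB[:,2];Q=bw(pb,(75,0,22)); h=o_+d*((Q-o_)@n)/(d@n); print('pad far bottom edge on plate plane, plate frame',(RB.T@(h-Q)).round(1))
o_,d=ray(w,*V(640,135)); h=o_+d*((Q-o_)@n)/(d@n); print('plate far edge (32 expected)',(RB.T@(h-Q)).round(1))
padfit([(w,V(None,172),(35,0,0)),(w,V(None,195),(35,0,14)),(a,S(178,370),(-35,-48,14)),(a,S(362,395),(35,-48,14)),(a,S(440,192),(35,48,14)),
 (w,V(605,232),(26,12,56)),(w,V(700,228),(26,-12,56))])
E
```

```text
pad far bottom edge on plate plane, plate frame [20.8  4.9  0. ]
plate far edge (32 expected) [32.4  4.8  0. ]
pad [ 5.12072e+02  7.00970e+01  6.96880e+01 -1.11000e-01] in plate frame [-19.5   1.6  -2.1] dslope -0.375 [ 0.6 -9.  -1.3 -1.2 -0.3  3.9 -0.2  3.8 -2.8 -0.6  1.1  1.3]
```

Run:
```python
from pf import *
a,w=pickle.load(open('p1.pkl','rb'));a0,w0=pickle.load(open('s2.pkl','rb'))
p,R,s=tool();print(p,s['ft_force'])
V=lambda u,v:(170+(u-480)/2-.25,90+v/2-.25)
C=lambda c,P,R:None
def X(q,pos,sl): return np.array(pos)+bframe([0,0,pb[2],sl])[1]@np.array(q,float)
S=lambda q:((q[0]-244+.44)*8,(q[1]-127+.44)*8); Vi=lambda q:((q[0]-170)*2+480.5,(q[1]-90)*2+.5)
piv=p+[0,0,8]
for sl in (0,.15,.265,.35):
    base=piv-bframe([0,0,pb[2],sl])[1]@np.array([0,0,41.5])
    print(sl,base.round(1),'W far bot',[np.round(Vi(proj(w,X(q,base,sl)))) .tolist()for q in((35,48,0),(35,48,14),(35,0,0),(35,0,14),(26,12,56),(26,-12,56))],
     'S NR,FR,FRb,FL',[np.round(S(proj(a,X(q,base,sl)))).tolist() for q in((-35,-48,14),(35,-48,14),(35,-48,0),(35,48,14))])
# level check in earlier frame at TCP z144.2, crop 100,50 scale 1.25, x off 420
b0=np.array([519.1,71.2,144.2+8-41.5])
print([ (lambda q:((q[0]-100)*1.25+420,(q[1]-50)*1.25))(proj(w0,X(q,b0,0))) for q in((35,48,14),(35,-48,14),(26,12,56),(26,-12,56))])
```

```text
[518.22037089  71.11998362 107.65104174] [-11.26995196  -2.20433384  22.01244313]
0 [518.2  71.1  74.2] W far bot [[495.0, 158.0], [483.0, 166.0], [654.0, 158.0], [654.0, 166.0], [600.0, 240.0], [708.0, 240.0]] S NR,FR,FRb,FL [[179.0, 365.0], [374.0, 417.0], [372.0, 441.0], [452.0, 212.0]]
0.15 [524.2  72.9  74.6] W far bot [[489.0, 141.0], [477.0, 156.0], [654.0, 141.0], [654.0, 156.0], [599.0, 256.0], [709.0, 256.0]] S NR,FR,FRb,FL [[192.0, 377.0], [385.0, 410.0], [389.0, 436.0], [463.0, 205.0]]
0.265 [528.6  74.2  75.6] W far bot [[484.0, 130.0], [472.0, 151.0], [654.0, 130.0], [654.0, 150.0], [598.0, 269.0], [710.0, 269.0]] S NR,FR,FRb,FL [[202.0, 385.0], [392.0, 403.0], [400.0, 430.0], [470.0, 198.0]]
0.35 [531.9  75.2  76.7] W far bot [[480.0, 123.0], [468.0, 148.0], [654.0, 123.0], [654.0, 148.0], [598.0, 280.0], [711.0, 280.0]] S NR,FR,FRb,FL [[211.0, 391.0], [397.0, 398.0], [408.0, 425.0], [475.0, 192.0]]
[(np.float64(509.208993581982), np.float64(153.2839433305031)), (np.float64(722.6766083243178), np.float64(153.0519339089239)), (np.float64(582.2653863935302), np.float64(199.49128220507066)), (np.float64(650.0879484005409), np.float64(199.41212275563058))]
```

My reading of p1: the pad has tilted to about the slope, but it slid some 12 mm downhill in the jaws. A plate strip about 11 mm wide shows uphill of it (wrist crop v 135–172, pad far side face v 172–195). The force plateau of about 24 N is the slip limit of the grip. I lift slightly along the normal, shift uphill and look again.

Call:
apply_moves([
  [1, -3, -0.8, 0, 0],
  [1, -5, -1.3, 0, 0],
  [1, -3.4, 6, 0, 0],
  [1, -2, 7, 0, 0],
  [1, 0, 0, 0, 0],
])

```text
t: 12.9
eef_pos: [530.6, 74.6, 119.7]
tcp_rot: [1.257, 1.569, -0.024]
ft_force: [0.3, -0.4, -2.7]
opening: 0.25
```

Run:
```python
from h import *
import pickle
a=cap('scene');w=cap('wrist');pickle.dump((a,w),open('p2.pkl','wb'))
o=np.zeros((600,800,3),np.uint8)
o[:600,:400]=cv2.resize(a['pixels'][127:202,250:300,::-1],(400,600),interpolation=cv2.INTER_CUBIC)
o[:400,400:800]=cv2.resize(w['pixels'][90:250,170:330,::-1],(400,400),interpolation=cv2.INTER_CUBIC)
cv2.imwrite('pics/p2.png',o);plan([530,74,110])
```

```text
pos [529.4  74.4 119.2] F [-0.2  0.7 -1.6] open 0.255 t 13.0 j6 1.3
tool axes cols
 [[-0.     0.958  0.286]
 [-0.     0.286 -0.958]
 [-1.    -0.    -0.   ]]
shift [9.2 0.5 0.6]
```

View pics/p2.png

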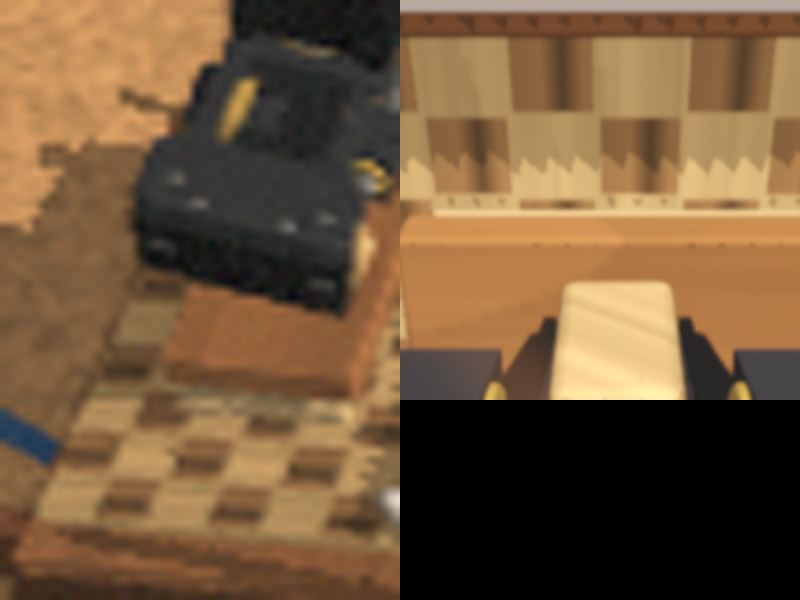

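Run:
```python
from pf import *
a,w=pickle.load(open('p2.pkl','rb'))
p,R,s=tool();p=np.array([529.6,74.4,119.3]);piv=p+[0,0,8]
V=lambda u,v:np.array([170+(u-400)/2.5-.3,90+v/2.5-.3]); S=lambda u,v:np.array([250+u/8-.44,127+v/8-.44])
def X(q,m): 
    R=bframe([0,0,.29,m[2]])[1]; return piv+R@(np.array(q,float)-[m[0],0,m[1]])
W=[((35,0,0),217),((35,0,14),245),((26,0,14),282)]
Sc=[((-35,-48,14),S(166,358)),((35,-48,14),S(352,380)),((35,-48,0),S(356,400)),((-35,-48,0),S(166,378))]
def f(m,pr=False):
    r=[proj(w,X(q,m))[1]-V(0,v)[1] for q,v in W]
    r2=np.concatenate([proj(a,X(q,m))-u for q,u in Sc])
    return np.concatenate([r,r2*.7])
r=least_squares(f,[0,41,.26],loss='soft_l1');m=r.x
print('jaw at pad x,z,tilt',m.round(3),f(m).round(1),'sigma',np.sqrt(np.diag(np.linalg.inv(r.jac.T@r.jac))).round(3))
c=X((0,0,0),m);print('pad centre plate frame',(RB.T@(c-o)-[75,0,22]).round(1))
r=least_squares(lambda m:f(m)[:3],[0,41,.26]);print('wrist only',r.x.round(3));c=X((0,0,0),r.x);print((RB.T@(c-o)-[75,0,22]).round(1))
r=least_squares(lambda m:f([m[0],m[1],.265]),[0,41]);print('fixed tilt',r.x.round(3),f([*r.x,.265]).round(1));c=X((0,0,0),[*r.x,.265]);print((RB.T@(c-o)-[75,0,22]).round(1))
```

```text
jaw at pad x,z,tilt [ 9.017 33.684  0.246] [-0.2 -0.1  0.1 -0.9 -0.3 -0.2 -0.5  0.1  0.2 -0.1  0.3] sigma [1.739 2.984 0.044]
pad centre plate frame [ 3.3  0.7 15.3]
wrist only [ 9.831 35.22   0.245]
[ 2.5  0.7 13.8]
fixed tilt [ 9.338 33.836] [-0.4  0.1  0.2 -0.8 -0.1 -0.3 -0.5  0.1  0.1  0.   0.5]
[ 3.6  0.7 14.9]
```

The fit is consistent, with residuals under 1 px. The pad tilt is 0.246, its centre is at (+3.3, 0.7) from the plate centre, and it hovers about 15 mm off. I press along the board normal.

Call:
apply_moves([
  [1, 5, 0, 0, 0],
  [1, 4, 0, 0, 0],
  [1, 2, 0.5, 0, 0],
  [1, 1, 0.3, 0, 0],
  [1, 0, 0, 0, 0],
])

```text
t: 13.5
eef_pos: [529.0, 74.3, 109.1]
tcp_rot: [-1.415, 1.57, -2.696]
ft_force: [-14.1, -3.6, 28.4]
opening: 0.251
```

Call:
apply_moves([
  [1, 1, 0.25, 0, 0],
  [1, 0, 0, 0, 0],
])

```text
t: 13.7
eef_pos: [529.0, 74.3, 108.6]
tcp_rot: [-1.325, 1.57, -2.606]
ft_force: [-17.8, -4.1, 35.9]
opening: 0.25
```

Run:
```python
from h import *
import pickle
a=cap('scene');w=cap('wrist');pickle.dump((a,w),open('p3.pkl','wb'))
o=np.zeros((600,800,3),np.uint8)
o[:600,:400]=cv2.resize(a['pixels'][127:202,250:300,::-1],(400,600),interpolation=cv2.INTER_CUBIC)
o[:400,400:800]=cv2.resize(w['pixels'][90:250,170:330,::-1],(400,400),interpolation=cv2.INTER_CUBIC)
cv2.imwrite('pics/p3.png',o);plan([530,74,110])
```

```text
pos [529.   74.3 108.6] F [-16.3  -4.5  35.6] open 0.252 t 13.8 j6 1.3
tool axes cols
 [[-0.001  0.958  0.286]
 [-0.001  0.286 -0.958]
 [-1.    -0.001  0.   ]]
shift [-1.4  0.9  0.6]
```

View pics/p3.png

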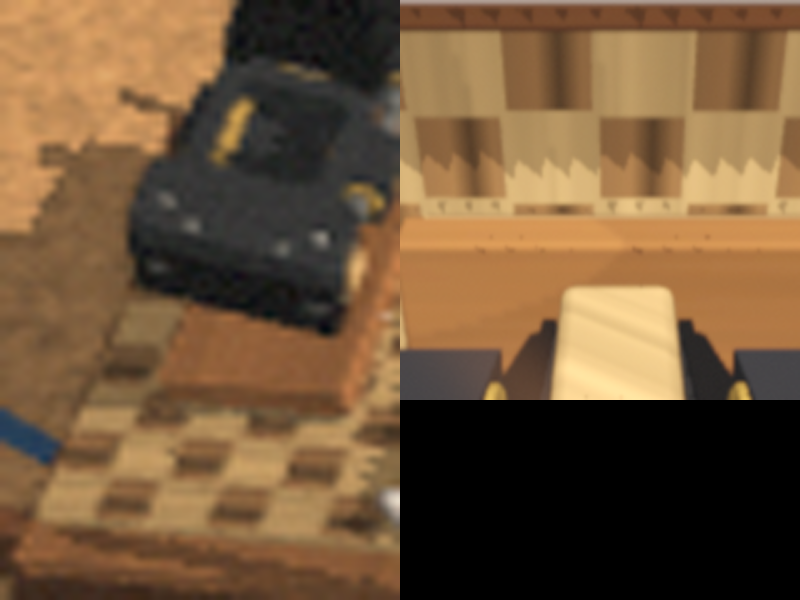

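Far face bottom is at v=218, top at 249 and rib base at 288. In the scene crop the corners are (160,385) and (345,403). I refit the pad.

```bash
cat > pf2.py <<'E'
from pf import *
def run(pk,p,W,Sc):
    a,w=pickle.load(open(pk,'rb')); piv=np.array(p)+[0,0,8]
    V=lambda u,v:np.array([170+(u-400)/2.5-.3,90+v/2.5-.3]); S=lambda u,v:np.array([250+u/8-.44,127+v/8-.44])
    def X(q,m): return piv+bframe([0,0,.29,m[2]])[1]@(np.array(q,float)-[m[0],0,m[1]])
    def f(m): return np.concatenate([[proj(w,X(q,m))[1]-V(0,v)[1] for q,v in W],np.concatenate([proj(a,X(q,m))-S(*u) for q,u in Sc])*.7])
    for n in ('all','wrist'):
        g=f if n=='all' else (lambda m:f(m)[:3])
        r=least_squares(g,[9,35,.26],loss='soft_l1');m=r.x;c=X((0,0,0),m)
        print(n,'jaw x,z,tilt',m.round(3),'centre in plate frame',(RB.T@(c-o)-[75,0,22]).round(1),f(m).round(1))
E
python3 - <<'E'
from pf2 import *
print('board',pb)
run('p3.pkl',[529,74.3,108.6],[((35,0,0),218),((35,0,14),249),((26,0,14),288)],[((-35,-48,14),(160,385)),((35,-48,14),(345,402)),((35,-48,0),(350,418)),((-35,-48,0),(162,402))])
a,w=pickle.load(open('p3.pkl','rb')); q=lambda X:((lambda t:((t[0]-170)*2.5+400,(t[1]-90)*2.5))(proj(w,X)))
print('plate far edge expected in crop',[np.round(q(bw(pb,(107,y,z)))) for y in(45,-45) for z in (22,16)],'panel row',np.round(q(bw(pb,(153,0,31)))))
E
```

```text
board [4.66166643e+02 5.46768242e+01 2.90284941e-01 2.64132561e-01]
all jaw x,z,tilt [11.394 34.652  0.299] centre in plate frame [-0.6  0.8  3.6] [ 0.1  0.4 -0.8 -0.6 -0.5 -0.3 -0.8  0.1  0.1  0.2  0.3]
wrist jaw x,z,tilt [ 6.049 25.656  0.26 ] centre in plate frame [ 3.4  0.8 13. ] [-0.  -0.   0.  -0.2 -2.2  0.4 -2.1  0.7 -1.1  0.4 -1.4]
plate far edge expected in crop [array([425., 218.]), array([431., 207.]), array([815., 217.]), array([809., 206.])] panel row [621.  25.]
```

Call:
apply_moves([
  [1, 0.7, 0.2, 0, 0],
  [1, 0, 0, 0, 0],
  [1, 0, 0, 0, 0],
])

```text
t: 14.1
eef_pos: [529.0, 74.3, 108.3]
tcp_rot: [-1.358, 1.569, -2.639]
ft_force: [-20.1, -5.0, 41.2]
opening: 0.249
```

Call:
apply_moves([
  [1, 0.7, 0.2, 0, 0],
  [1, 0, 0, 0, 0],
  [1, 0, 0, 0, 0],
])

```text
t: 14.4
eef_pos: [528.9, 74.3, 107.9]
tcp_rot: [-1.374, 1.569, -2.655]
ft_force: [-22.3, -5.9, 46.8]
opening: 0.255
```

Run:
```python
from fit import *
p,R,s=tool();F=np.array(s['ft_force']);M=np.array(s['moment']);print(F.round(1),M.round(3),p.round(1))
pb=np.load('board.npy');pb[3]=.30
o,RB=bframe(pb);c=bw(pb,(75,0,22));n=RB[:,2]
for ref,nm in ((p,'tcp'),(p+[0,0,150],'flange?')):
    r0=np.cross(F,M*1000)/(F@F)+ref   # point on line of action
    t=((c-r0)@n)/(F@n);print(nm,(RB.T@(r0+t*F-c)).round(1))
print('F in board',(RB.T@F).round(1))
```

```text
[-22.3  -5.9  46.8] [-7.410e-01  3.243e+00 -1.000e-03] [528.9  74.3 107.9]
tcp [-51.1   4.3   0. ]
flange? [16.1  2.2 -0. ]
F in board [-8.2  0.8 51.5]
```

Call:
apply_moves([
  [1, -0.8, -0.2, 0, 0],
  [1, 0, 0, 0, 0],
  [1, 0, 0, 0, 0],
  [1, 0, 0, 0, 0],
])

```text
t: 14.8
eef_pos: [528.9, 74.3, 107.9]
tcp_rot: [-1.471, 1.569, -2.752]
ft_force: [-17.8, -5.7, 35.6]
opening: 0.255
```

Run:
```python
from h import *
import pickle
a=cap('scene');w=cap('wrist');pickle.dump((a,w),open('p4.pkl','wb'))
o=np.zeros((600,800,3),np.uint8)
o[:600,:400]=cv2.resize(a['pixels'][157:195,265:290,::-1],(400,600),interpolation=cv2.INTER_CUBIC)
o[:400,400:800]=cv2.resize(w['pixels'][90:250,170:330,::-1],(400,400),interpolation=cv2.INTER_CUBIC)
w2=w['pixels'][165:205,170:250,::-1]; o[400:600,400:800]=cv2.resize(w2,(400,200),interpolation=cv2.INTER_CUBIC)
cv2.imwrite('pics/p4.png',o);plan([530,74,110])
```

```text
pos [528.9  74.3 107.9] F [-18.8  -4.5  36.5] open 0.25 t 14.9 j6 1.3
tool axes cols
 [[-0.002  0.958  0.286]
 [-0.001  0.286 -0.958]
 [-1.    -0.002  0.   ]]
shift [-2.1  1.   0.6]
```

View pics/p4.png

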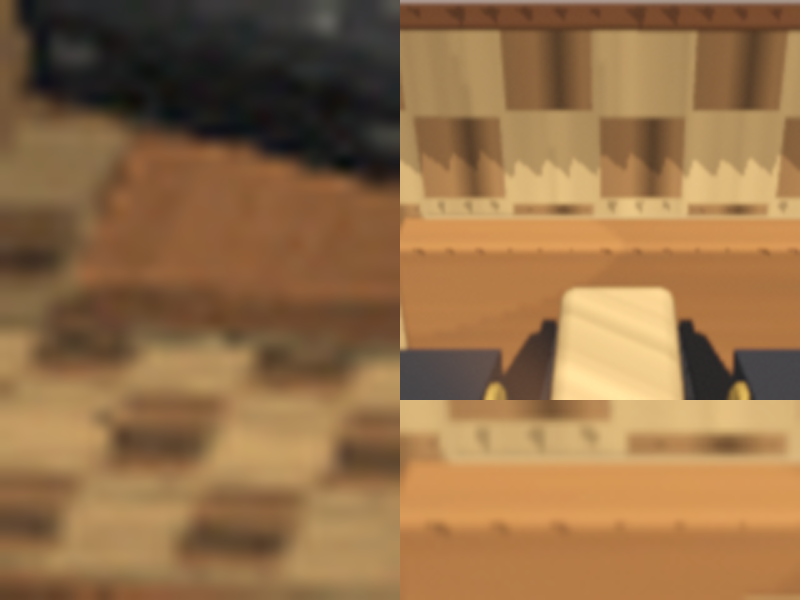

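Run:
```python
from pf2 import *
# sub-pixel edge rows averaged along the straight far face, all frames with same gripper-fixed view
for k,n in (('p2',0),('p3',0),('p4',0)):
    w=pickle.load(open(k+'.pkl','rb'))[1]; g=w['pixels'][165:210,180:225].astype(float).mean(1)
    L=g[:,0]+g[:,1]-.5*g[:,2]; sat=g[:,0]-g[:,2]
    print(k,'sat',sat.round(0).astype(int).tolist());print('   R',g[:,0].round(0).astype(int).tolist())
run('p4.pkl',[528.9,74.3,107.9],[((35,0,0),219),((35,0,14),251),((26,0,14),289)],[((-35,-48,14),(160,382)),((35,-48,14),(345,402)),((35,-48,0),(350,418)),((-35,-48,0),(162,400))])
```

```text
p2 sat [92, 92, 94, 94, 93, 92, 93, 93, 93, 92, 96, 106, 120, 125, 126, 126, 126, 126, 127, 128, 131, 129, 124, 117, 114, 112, 113, 113, 114, 115, 115, 115, 115, 114, 114, 114, 115, 115, 115, 115, 115, 115, 115, 115, 115]
   R [181, 186, 198, 207, 205, 200, 199, 201, 211, 229, 235, 225, 213, 210, 211, 210, 209, 208, 210, 215, 219, 217, 205, 192, 185, 183, 184, 185, 187, 188, 188, 187, 187, 187, 187, 187, 188, 188, 188, 188, 188, 188, 188, 188, 188]
p3 sat [91, 91, 91, 92, 94, 93, 93, 93, 93, 92, 92, 99, 112, 123, 127, 128, 128, 127, 126, 126, 127, 130, 131, 129, 122, 115, 111, 110, 110, 111, 112, 112, 112, 112, 112, 112, 112, 112, 112, 113, 113, 112, 112, 112, 112]
   R [180, 180, 181, 188, 202, 207, 203, 199, 199, 199, 197, 206, 213, 213, 213, 214, 213, 212, 211, 210, 212, 216, 220, 215, 202, 188, 181, 179, 180, 181, 183, 183, 183, 183, 183, 183, 183, 183, 184, 184, 184, 184, 184, 183, 183]
p4 sat [91, 91, 92, 93, 94, 93, 93, 92, 93, 93, 91, 93, 106, 122, 128, 129, 129, 128, 127, 127, 127, 128, 130, 130, 126, 119, 112, 110, 109, 109, 109, 110, 110, 110, 110, 110, 109, 110, 110, 110, 111, 110, 110, 110, 110]
   R [180, 180, 180, 187, 202, 208, 203, 199, 199, 200, 199, 209, 214, 214, 213, 214, 215, 214, 212, 212, 212, 215, 218, 219, 210, 195, 183, 178, 177, 178, 180, 181, 182, 182, 181, 181, 181, 181, 181, 182, 182, 182, 182, 182, 182]
all jaw x,z,tilt [11.022 33.43   0.299] centre in plate frame [-0.5  0.8  4.2] [ 0.2  0.2 -0.5 -0.6 -0.3 -0.3 -0.9  0.1  0.   0.2  0.4]
wrist jaw x,z,tilt [ 7.569 27.728  0.28 ] centre in plate frame [ 2.2  0.8 10.1] [ 0.  -0.   0.  -0.3 -1.4  0.2 -1.8  0.5 -0.8  0.4 -0.6]
```

The pad rotated slightly more between p3 and p4 (band 12.3 to 12.5 px, face brightness 183 to 182). I press a bit harder and check that this stops changing.

Call:
apply_moves([
  [1, 0.8, 0.2, 0, 0],
  [1, 0.6, 0.1, 0, 0],
  [1, 0.6, 0.1, 0, 0],
  [1, 0, 0, 0, 0],
  [1, 0, 0, 0, 0],
])

```text
t: 15.4
eef_pos: [528.9, 74.3, 107.6]
tcp_rot: [-1.264, 1.569, -2.545]
ft_force: [-27.7, -6.3, 60.0]
opening: 0.249
```

```bash
cat > br.py <<'E'
from h import *
import pickle,sys
a=cap('scene');w=cap('wrist');pickle.dump((a,w),open(sys.argv[1]+'.pkl','wb'))
for k in ('p3','p4',sys.argv[1]):
    w=pickle.load(open(k+'.pkl','rb'))[1]; g=w['pixels'][165:210,180:225].astype(float).mean(1); s=g[:,0]-g[:,2]
    x=lambda lev,i0,i1,up:next(i+(lev-s[i])/(s[i+1]-s[i]) for i in range(i0,i1) if (s[i]-lev)*(s[i+1]-lev)<=0)
    print(k,'bottom',round(x(110,8,18,1),2),'top',round(x(120,20,30,0),2),'face',g[35:44].mean(0).round(1),'side',g[15:19].mean(0).round(1))
st=status.state();print(st['eef_pos'].round(2),st['ft_force'].round(1),st['moment'].round(3))
E
python3 br.py p5
```

```text
p3 bottom 11.85 top 24.29 face [183.4 125.2  71.3] side [212.3 149.   85. ]
p4 bottom 12.25 top 24.8 face [181.6 124.   71.5] side [213.7 150.   85.3]
p5 bottom 12.3 top 25.17 face [180.6 123.2  71.6] side [214.  150.8  85.6]
[528.92  74.29 107.63] [-28.8  -7.   60.9] [-0.853  4.129 -0.075]
```

The pad still rotates slightly with added force, so it may be touching mainly on its uphill edge. The tangential load (downhill on the pad) opposes the rotation, so I relax the tool a little downhill to reverse it.

Call:
apply_moves([
  [1, 0, -0.8, 0, 0],
  [1, 0, -0.8, 0, 0],
  [1, 0, -0.8, 0, 0],
  [1, 0, 0, 0, 0],
])

```text
t: 15.9
eef_pos: [528.9, 74.2, 107.6]
tcp_rot: [1.321, 1.567, 0.039]
ft_force: [-13.5, 0.2, 51.3]
opening: 0.25
```

```bash
python3 br.py p6
```

```text
p3 bottom 11.85 top 24.29 face [183.4 125.2  71.3] side [212.3 149.   85. ]
p4 bottom 12.25 top 24.8 face [181.6 124.   71.5] side [213.7 150.   85.3]
p6 bottom 12.77 top 25.24 face [180.7 123.4  70.8] side [214.1 150.6  85.7]
[528.87  74.24 107.63] [-14.   -1.   51.6] [0.233 2.801 0.007]
```

The change in force and moment between these two states puts the centre of pressure well inside the plate, and the tilt has stopped changing, so the pad is flush. I ease the push slightly, hold and check the steadiness.

Call:
apply_moves([
  [1, -0.6, -0.1, 0, 0],
  [1, -0.6, -0.2, 0, 0],
  [1, 0, 0, 0, 0],
  [1, 0, 0, 0, 0],
  [1, 0, 0, 0, 0],
  [1, 0, 0, 0, 0],
  [1, 0, 0, 0, 0],
])

```text
t: 16.7
eef_pos: [528.8, 74.2, 107.7]
tcp_rot: [1.356, 1.568, 0.075]
ft_force: [-7.7, 1.3, 35.6]
opening: 0.256
```

```bash
python3 br.py p7
python3 - <<'E'
from h import *
import pickle
a=pickle.load(open('p7.pkl','rb'))[0];a0=pickle.load(open('c0.pkl','rb'))[0]
o=cv2.resize(a['pixels'][:,:,::-1],(800,600),interpolation=cv2.INTER_CUBIC)
o[380:600,580:800]=cv2.resize(a['pixels'][130:200,244:314,::-1],(220,220),interpolation=cv2.INTER_CUBIC)
cv2.imwrite('pics/end.png',o)
E
```

```text
p3 bottom 11.85 top 24.29 face [183.4 125.2  71.3] side [212.3 149.   85. ]
p4 bottom 12.25 top 24.8 face [181.6 124.   71.5] side [213.7 150.   85.3]
p7 bottom 12.27 top 25.12 face [180.6 123.2  70.5] side [214.1 150.7  85.7]
[528.81  74.23 107.67] [-7.4  0.7 36.1] [0.399 1.648 0.009]
```

View pics/end.png

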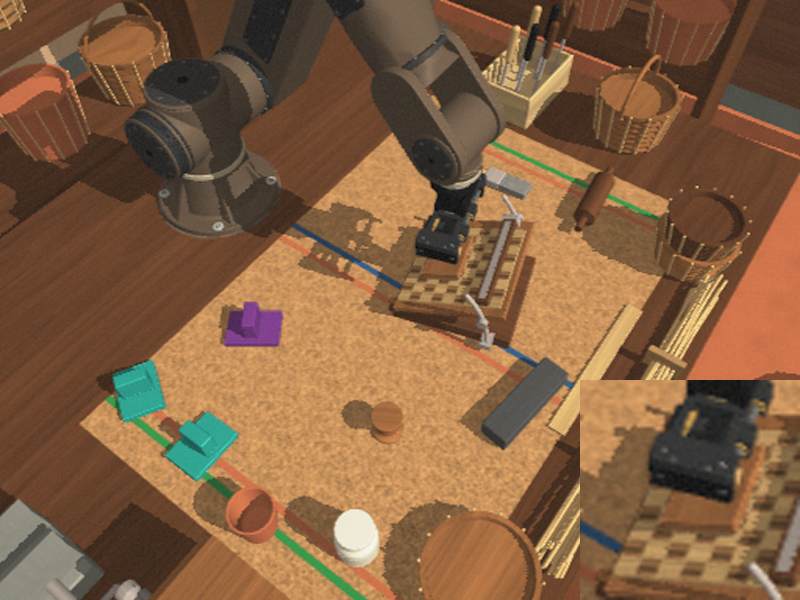

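The final view shows the clamp down, the pad on the plate, and every bystander at its starting pixel. The force is steady at about 36 N, so I hand it in.

```bash
python3 -c "
from h import *
env.job_done(); print(status.state()['ft_force'].round(1),status.state()['t'])"
```

```text
the job is handed in; nothing more can be done
the job is handed in; nothing more can be done
```

I swung the clamp bar down onto the panel, then picked up the brown pad by its pale rib. The moves cannot tilt the tool, so I let the pad pivot in the jaws onto the board's slope. I handed the job in while still gripping and pressing, at about 17 s of the 56 s allowed.

**What the last checks showed:**
- **Clamp:** it bottomed under about 28 N and looks flat in the pictures.
- **Press:** the force was steady at about 36 N, the grip opening was 0.25 (the rib's 24 mm width), and the arm was still.
- **Centring:** the last full fit, just before the final few presses, put the pad about -0.5 mm up the slope and 0.8 mm across from the plate centre.
- **Bystanders:** all visible ones are at their starting pixels. The roller looks unmoved and the brush is partly hidden by the arm.

**What failed or disagreed:**
- **First press:** the pad slid about 10 mm downhill in the jaws. I lifted, shifted uphill and pressed again.
- **Slope:** the corner fits gave 0.25–0.27 rad, but the height at which the clamp bottomed and the reaction direction gave about 0.30. The pad's own tilt fitted at about 0.30, and the fit put its face 4 mm above the estimated plate face. Both fit a slope of about 0.30.
- **Flushness:** this is inferred, not measured directly. It rests on the centre of pressure shifting inside the plate and on the tilt no longer changing.

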